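# Set out the medicines for the kennel round

### The job

Set out the medicines for the kennel round: of the medicines, take the three bottles and the jar that stand among the coasters (not the stock at the back of the table) and stand each on the coaster that has the colour of its cap or dropper top, flat inside the coaster's rim. Keep them upright and set them down gently rather than letting them drop. Leave the standing red shaker and the blue carton alone.

Things in the scene. Friction and masses are not known exactly. Their poses are not given: they have to be found in the camera images.
- white_cap_bottle: brown tablet bottle with a ribbed white cap, 110 mm tall; round body 51 mm across up to 92 mm, then the cap, 42 mm across. Loose, stands upright among the coasters (like ones at the back of the table are stock, not this). Origin: centre of its underside; z is its upright axis; how it is turned does not matter.
- white_coaster: white plastic coaster, a round dish 83 mm across outside with a raised rim 4 mm wide and 12 mm high; inside the rim it is flat, 75 mm across, floor 4 mm above the table. Fixed to the table. Origin: centre of its underside, z up.
- black_dropper_bottle: small brown bottle with a black dropper top, 102 mm tall; round body 33 mm across up to about 62 mm, then the black collar, 24 mm across, up to 77 mm and a thin black bulb, 13 mm across. Loose, stands upright among the coasters (like ones at the back of the table are stock, not this). Origin: centre of its underside; z is its upright axis; how it is turned does not matter.
- black_coaster: black plastic coaster, a round dish 65 mm across outside with a raised rim 4 mm wide and 12 mm high; inside the rim it is flat, 57 mm across, floor 4 mm above the table. Fixed to the table. Origin: centre of its underside, z up.
- red_cap_bottle: white bottle with a large red cap, 106 mm tall, the cap from 63 mm up; slightly oval, 36 mm along its x and 42 mm along its y, all the way up. Loose, stands upright among the coasters (like ones at the back of the table are stock, not this). Origin: centre of its underside; z is its upright axis; how it is turned does not matter.
- red_coaster: red plastic coaster, a round dish 74 mm across outside with a raised rim 4 mm wide and 12 mm high; inside the rim it is flat, 66 mm across, floor 4 mm above the table. Fixed to the table. Origin: centre of its underside, z up.
- blue_cap_jar: white round jar with a blue screw cap, 91 mm tall; body 64 mm across up to 73 mm, cap 67 mm across from 73 to 91 mm (grip it across the cap). Loose, stands upright among the coasters (like ones at the back of the table are stock, not this). Origin: centre of its underside; z is its upright axis; how it is turned does not matter.
- blue_coaster: blue plastic coaster, a round dish 96 mm across outside with a raised rim 4 mm wide and 12 mm high; inside the rim it is flat, 88 mm across, floor 4 mm above the table. Fixed to the table. Origin: centre of its underside, z up.
- red_shaker: all-red powder shaker, 50 mm across, 105 mm tall, standing loose; not to be moved (another lies at the far left, not this one). Origin: centre of its underside, z up.
- blue_carton: dark blue cardboard carton, 40 x 52 mm and 88 mm tall, standing loose; not to be moved. Origin: centre of its underside, x along the 40 mm side, z up.
Not all that is in view belongs to the job. What is shaped like the black_dropper_bottle but orange or turquoise is not meant.

How it is judged:
By the outcome, as a careful person would: the job done as asked, in the order asked, and still so for the second after the job is handed in, with the robot touching nothing.
It also fails if it takes over 106 s, if anything falls off the work surface, if the arm or the gripper's body presses on something with over 40 N, if the wrist force passes 120 N, or if a joint passes its speed limit or range.

### The arm

A 6-joint arm with a two-finger parallel gripper is mounted at the origin on a cart in front of the work surface, level with it; the furniture and walls round the work are solid. World frame = base frame: x ahead of the robot, y to its left, z up, the work surface at z = 0. Lengths are in mm, angles in rad, forces in N, time in s.
With the tool pointing down it reaches from about 350 to 875 mm from the base axis. Payload 4.2 kg.
Tool frame: the origin (TCP) lies midway between the tips of the shut fingers; the grasp point (between the pads) lies 19 mm behind it (arm.hold_point_z is the distance from the TCP to the grasp point, in mm); z points along the fingers, y is the line along which they close (so a half turn about z gives the same grasp; the last joint's range is limited). The gripper opens to 85 mm and grips with 20 to 120 N. Pads are 22 mm wide; open, the fingers measure 114 mm over their backs; the gripper's body (76 mm by 85 mm) begins 54 mm behind the grasp point. The pads swing forward as they close: fully open they stand 13 mm farther back than shut.
Start: joints at [1.562, 0.385, 0.008, 0, -1.194, -0.259], TCP at [165.35, 602.709, 231.312] pointing down, gripper open.
Joint ranges: [-3.14, 3.14], [-1.21, 2.06], [-1.07, 1.41], [-3.16, 2.05], [-2.99, -0.16], [-3.1, 3.1]. Speed limits (rad/s): [2.79, 2.79, 3.14, 3.14, 3.14, 3.14].

### API

Orientations are given as a unit quaternion [x, y, z, w].
In Python, from bench import arm, vision gives the robot as it stands. The module is installed in compiled form; this text tells all that it offers.
- The arm moves only by the tool servo_tool, never from a script. Its argument "plan" is a list of rows, each a list of 7 numbers: the shift along the world's x, y, z each as a share of 300 mm, from -1 to 1, then the turn, a rotation vector about the world's x, y, z each as a share of 2 rad, from -1 to 1, then the opening, from 0 (shut) to 1 (fully open). A call has 1 to 20 rows; each row shifts and turns the commanded pose from where the row before left it; what a row does not reach is not made up. A row lasts 1/8 s, in which the tool goes at most 62.5 mm and 10.7 degrees, less where a joint would pass 70% of its speed; a pose out of reach is approached as far as the arm can. A call with a number of a shift or a turn outside -1 to 1 is refused whole. A call with a gripper value outside its range is refused whole. The fingers move at their own pace and stop on an object; the grip force is fixed at half the most. Time passes only in rows, so rows that do not move let the fingers close. It gives the time, the measured TCP pose, the force, the opening and the grip force at its end, in the units of the state.
- arm.read_state(): the state, without advancing time (a new reading comes with each control period).
- vision.get_image(name): name is "scene" or "top" or "wrist"; returns a dict with "image" (480x640x3 uint8, red, green, blue), "z_map" (480x640 float32, mm along the optical axis (not along the pixel's ray), 0 where there is no reading), "K" (3x3 intrinsics, pixels), "world_to_cam" (4x4, takes a point from world to camera coordinates); the wrist camera has in their place "mount" (4x4, takes a point from camera to tool coordinates, whose origin is the TCP and whose axes are the flange's). Camera axes: x right, y down, z forward; pixel columns grow to the right and rows downward; lengths in mm; the calibration is good to about 2 mm. A picture is of the moment at which its call begins: read the wrist's pose just before it.
- arm.job_done(): hands the job in; it is judged then, once.
The state is a dict: "clock": time; "joints": joint angles; "joint_vel": joint speeds; "joint_efforts": joint torques, N m; "position": TCP position; "ee_rot": TCP orientation; "contact_force": force on the tool from outside, world axes, zero at the start; "wrist_torque": the same for the moment, N m; "gripper_width": finger opening in mm; "grasp_force": force on a finger pad.
Only numpy, scipy, OpenCV 4.12 (cv2) and the standard library are available. Lean on these libraries where they do the work, as an engineer would, in place of code of your own. Each camera call takes 0.05 s, during which the arm holds its last target. There are 200 camera calls.

## Working session

There is one attempt and no reset: what is moved stays moved. The work goes in short steps, Python scripts to look and compute and a tool call to move; the robot and the scene stay as the last step left them, time stands still between calls to the robot, and variables do not carry over. Pictures are saved under pics/ and viewed, at most 14 in all, crops included, and the job is handed in when it is done.

Besides the shell and the picture viewer there is one more tool, called as name(argument=value, ...) on one line, values as JSON. servo_tool: Moves the arm, as the interface text tells. Its arguments: {"type":"object","properties":{"plan":{"type":"array"}},"required":["plan"]}

```bash
mkdir -p pics
python3 - <<'E'
from bench import arm, vision
import cv2,numpy as np
for n in ["scene","top"]:
    d=vision.get_image(n); cv2.imwrite(f"pics/{n}0.png",d["image"][:,:,::-1]); np.savez(f"{n}0.npz",**d)
    print(n,d["K"].tolist(),np.round(d["world_to_cam"],3).tolist())
s=arm.read_state(); print(s, arm.hold_point_z)
E
```

```text
scene [[569.389678359544, 0.0, 320.5630728231295], [0.0, 569.389678359544, 244.68047600755511], [0.0, 0.0, 1.0]] [[0.485, -0.874, -0.007, -48.606], [-0.618, -0.337, -0.71, 482.308], [0.618, 0.349, -0.704, 734.195], [0.0, 0.0, 0.0, 1.0]]
top [[481.8721049543445, 0.0, 329.37380551704257], [0.0, 481.8721049543445, 237.81428239093879], [0.0, 0.0, 1.0]] [[0.005, -1.0, 0.004, 291.713], [-0.993, -0.006, -0.119, 575.51], [0.119, -0.003, -0.993, 959.657], [0.0, 0.0, 0.0, 1.0]]
{'clock': 0.1, 'joints': array([ 1.56159737e+00,  3.85518551e-01,  6.74403753e-03, -3.98389757e-04,
       -1.19404323e+00, -2.58589411e-01]), 'joint_vel': array([-1.39588419e-04, -1.78270047e-06,  5.97784446e-03,  1.91794315e-03,
        4.70897117e-04, -1.20580157e-03]), 'joint_efforts': array([-1.88285471e-04, -3.93322170e+01,  1.88927311e+01,  4.19795886e+00,
       -2.64899005e-03,  4.01642538e-06]), 'position': array([165.23629712, 602.2071874 , 230.30573001]), 'ee_rot': array([ 9.91039223e-01, -1.33567218e-01, -5.80084880e-05,  1.02588661e-03]), 'contact_force': array([-0.38539736, -0.44056629, -0.29560818]), 'wrist_torque': array([-0.03587205, -0.02309044, -0.01863202]), 'grasp_force': 0.0, 'gripper_width': 85.1292403458396} 18.700000000000003
```

View pics/top0.png

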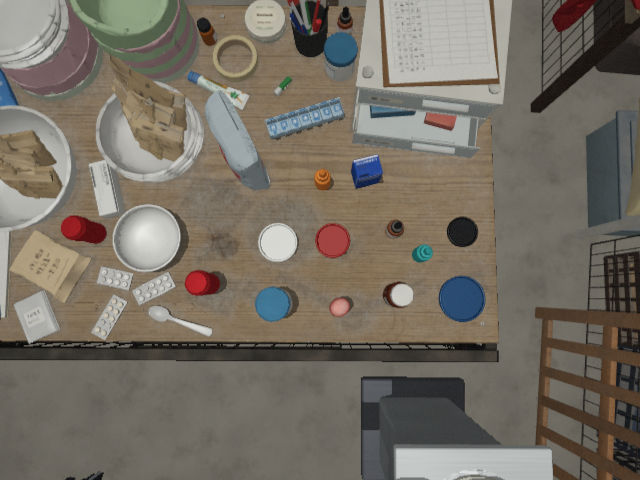

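View pics/scene0.png

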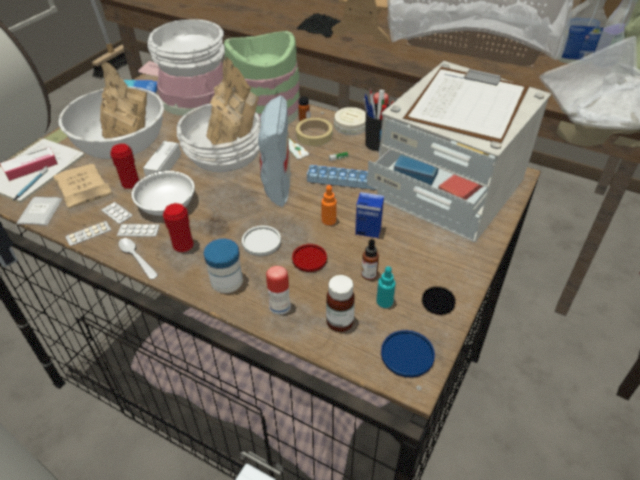

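The top view shows the white coaster at (278,242), red at (333,240), black at (462,231) and blue at (461,298). The targets there are the jar (273,303), red-cap bottle (340,306), white-cap bottle (400,294) and black dropper (395,228). To avoid: shaker (201,283), carton (367,170), orange dropper (323,179) and turquoise dropper (423,253).

```bash
cat > h.py <<'E'
import numpy as np,cv2
def load(n): return dict(np.load(n))
def cast(d,uv,z):
    uv=np.atleast_2d(uv).astype(float); R=d["world_to_cam"][:3,:3]; t=d["world_to_cam"][:3,3]
    c=-R.T@t; r=np.c_[uv,np.ones(len(uv))]@np.linalg.inv(d["K"]).T@R
    return c+r*((z-c[2])/r[:,2])[:,None]
def proj(d,p):
    q=d["world_to_cam"][:3,:3]@np.array(p,float)+d["world_to_cam"][:3,3]; q=d["K"]@q; return q[:2]/q[2]
def height(d,uv):
    u,v=int(round(uv[0])),int(round(uv[1])); z=d["z_map"][v,u]
    q=np.linalg.inv(d["K"])@[u,v,1]*z; R=d["world_to_cam"][:3,:3]
    return R.T@(q-d["world_to_cam"][:3,3])
def blob(d,seed,w,lo,hi):
    hsv=cv2.cvtColor(d["image"],cv2.COLOR_RGB2HSV); hsv[...,0]=(hsv[...,0].astype(int)+90)%180  # red -> 90
    m=cv2.inRange(hsv,lo,hi); k=np.zeros_like(m); u,v=seed
    k[v-w:v+w,u-w:u+w]=m[v-w:v+w,u-w:u+w]
    cs,_=cv2.findContours(k,cv2.RETR_EXTERNAL,cv2.CHAIN_APPROX_NONE)
    return max(cs,key=cv2.contourArea)[:,0,:] if cs else None
E
python3 - <<'E'
from h import *
t=load("top0.npz")
W=((0,0,150),(180,90,255));K=((0,0,0),(180,255,60));R=((75,110,60),(105,255,255));B=((0,90,40),(40,255,255));P=((75,60,90),(105,255,255))
for n,s,w,r,z,dia in [("white_co",(278,242),26,((0,0,175),(180,60,255)),12,83),("red_co",(333,240),24,R,12,74),("black_co",(462,231),22,K,12,65),("blue_co",(461,298),30,B,12,96),
  ("jarcap",(273,303),24,B,91,67),("redcap",(340,306),18,P,106,42),("whitecap",(401,294),18,((0,0,150),(180,60,255)),110,42),("blackbulb",(396,226),9,K,102,13),("shaker",(201,283),22,R,105,50),("carton",(367,170),22,B,88,52)]:
    c=blob(t,s,w,*r)
    if c is None: print(n,None);continue
    X=cast(t,c,z); (cx,cy),rad=cv2.minEnclosingCircle(X[:,:2].astype(np.float32)); e=cv2.fitEllipse(X[:,:2].astype(np.float32)) if len(c)>5 else 0
    m=c.mean(0); print(n,"n",len(c),"px",m.round(1),"circ",round(cx,1),round(cy,1),"D",round(2*rad,1),"want",dia,"ell",np.round(np.r_[e[0],e[1],e[2]],1),"h",height(t,m).round(0))
# enlarged crop of the work area
im=t["image"][150:330,180:500,::-1]; cv2.imwrite("pics/crop1.png",cv2.resize(im,None,fx=2.5,fy=2.5,interpolation=cv2.INTER_CUBIC))
s=load("scene0.npz"); im=s["image"][190:390,190:460,::-1]; cv2.imwrite("pics/crop2.png",cv2.resize(im,None,fx=2.9,fy=2.9,interpolation=cv2.INTER_CUBIC))
E
```

```text
white_co n 107 px [277.2 242. ] circ 567.5 404.7 D 81.5 want 83 ell [567.6 404.4  78.8  79.6  51.5] h [568. 406.   2.]
red_co n 97 px [332.2 240.1] circ 572.1 288.7 D 74.4 want 74 ell [572.1 288.7  71.8  72.9 101.6] h [573. 289.   4.]
black_co n 85 px [461.9 231.7] circ 591.1 14.6 D 64.9 want 65 ell [591.5  14.7  61.4  63.3  12.8] h [592.  12.   2.]
blue_co n 127 px [461.7 298.4] circ 452.3 19.4 D 95.8 want 96 ell [451.5  19.3  91.9  94.1   4. ] h [452.  16.   1.]
jarcap n 98 px [272.1 303.6] circ 439.7 403.6 D 65.9 want 67 ell [439.8 403.5  62.8  64.5 173.3] h [439. 404.  89.]
redcap n 63 px [338.4 306.2] circ 435.4 277.9 D 41.9 want 42 ell [434.8 276.7  36.3  39.1  39.5] h [436. 278. 104.]
whitecap n 62 px [402.  294.5] circ 458.4 158.0 D 42.0 want 42 ell [458.4 158.3  39.8  40.1  19.1] h [458. 158. 110.]
blackbulb n 52 px [396.4 227.8] circ 588.1 166.0 D 23.0 want 13 ell [587.8 165.7  19.   21.2  30.7] h [589. 164.  78.]
shaker n 88 px [201.6 282.8] circ 479.0 535.3 D 65.9 want 50 ell [478.7 536.4  46.9  66.6 174.8] h [478. 536. 104.]
carton n 107 px [366.4 170.8] circ 700.3 221.0 D 76.9 want 52 ell [699.  222.4  53.4  68.1  30.8] h [702. 223.  85.]
```

View pics/crop1.png

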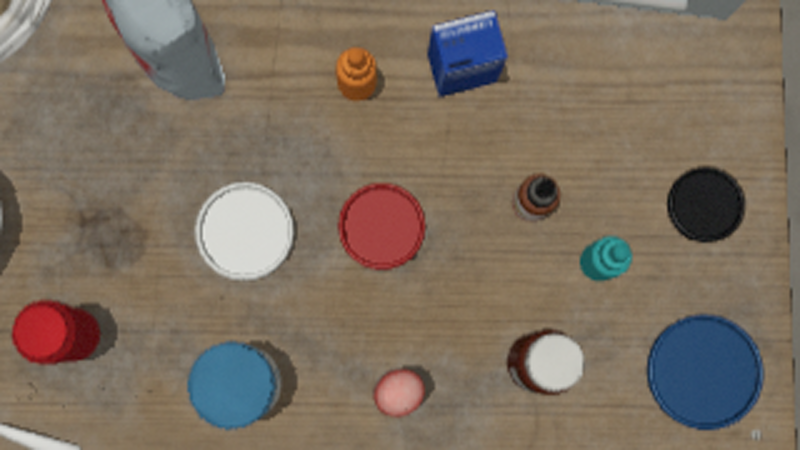

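View pics/crop2.png

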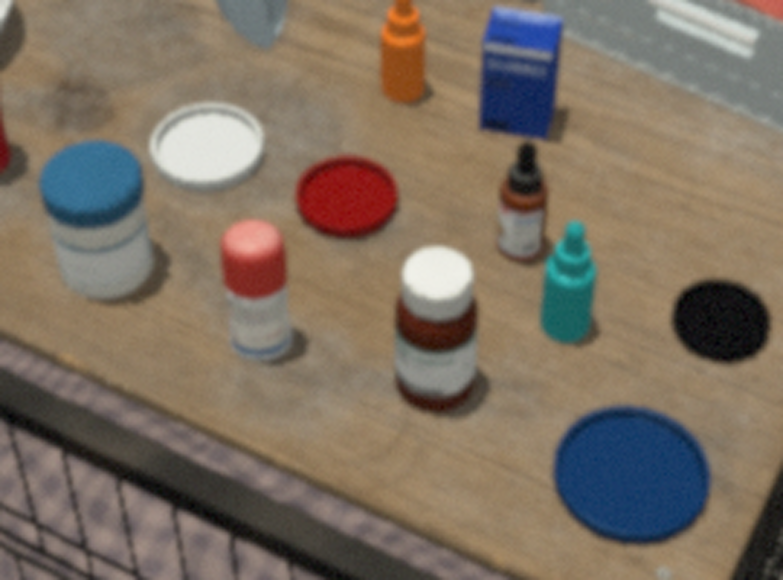

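The crops confirm the layout. The turquoise dropper stands close to the black one, and the red cap's long axis runs up and to the right in the top view. Next I'll measure the black collar and the turquoise bottle, and cross-check against the scene view.

Run:
```python
from h import *
t=load("top0.npz"); s=load("scene0.npz")
print("bulb tip z102",cast(t,(397.2,224.8),100).round(1))
c=blob(t,(425,253),16,((160,60,60),(180,255,255)),) if 0 else blob(t,(425,253),16,((165,80,50),(180,255,255)))
if c is None: c=blob(t,(425,253),16,((0,80,50),(20,255,255)))
if c is not None: print("turq base", c.mean(0), height(t,c.mean(0)).round(0))
print("turq tip",cast(t,(428,250),100).round(1),"orange tip",cast(t,(322.5,172),100).round(1))
# two-view check: cap top centres in scene (crop2/2.9+offset)
for n,p,z in [("jar",(92,172),91),("red",(253,240),106),("white",(438,268),110),("black",(527,152),100),("turq",(574,230),100)]:
    uv=(p[0]/2.9+190,p[1]/2.9+190); print(n,cast(s,uv,z).round(0))
```

```text
bulb tip z102 [[592.  164.2 100. ]]Traceback (most recent call last):
  File "<stdin>", line 4, in <module>
TypeError: blob() missing 1 required positional argument: 'hi'
```

Run:
```python
from h import *
t=load("top0.npz"); s=load("scene0.npz")
print("turq tip",cast(t,(428,250),100).round(1),"orange tip",cast(t,(322.5,172),100).round(1))
for n,p,z in [("jar",(92,172),91),("red",(253,240),106),("white",(438,268),110),("black",(527,152),100),("turq",(574,230),100)]:
    uv=(p[0]/2.9+190,p[1]/2.9+190); print(n,cast(s,uv,z).round(0))
# black bottle collar in the top view: dark mask split: bulb (darkest) and collar
K=t["image"][215:242,385:408].max(2); 
c=blob(t,(396,227),10,(0,0,0),(180,255,40)); print("dark",len(c),cast(t,c,90)[:,:2].mean(0).round(1))
```

```text
turq tip [[543.5 105.7 100. ]] orange tip [[695.5 309.1 100. ]]
jar [[441. 404.  91.]]
red [[429. 271. 106.]]
white [[461. 158. 110.]]
black [[586. 158. 100.]]
turq [[537. 102. 100.]]
dark 19 [592.9 161.9]
```

servo_tool(plan=[[0.0814,-0.1233,0,0,0,0,1],[0.0814,-0.1233,0,0,0,0,1],[0.0814,-0.1233,0,0,0,0,1],[0.0814,-0.1233,0,0,0,0,1],[0.0814,-0.1233,0,0,0,0,1],[0.0814,-0.1233,0,0,0,0,1],[0.0814,-0.1233,0,0,0,0,1],[0.0814,-0.1233,0,0,0,0,1],[0.0814,-0.1233,0,0,0,0,1],[0.0814,-0.1233,0,0,0,0,1],[0.0814,-0.1233,0,0,0,0,1],[0.0814,-0.1233,0,0,0,0,1],[0,0,0,0,0,0,1],[0,0,0,0,0,0,1]])

```text
clock: 1.85
position: [458.1, 158.7, 231.0]
ee_rot: [0.991, -0.134, -0.0, 0.0]
contact_force: [0.7, 0.3, 0.3]
gripper_width: 85.4
grasp_force: 0.0
```

```bash
cat >> h.py <<'E'
def wrist(name):
    from bench import arm,vision
    from scipy.spatial.transform import Rotation as Ro
    s=arm.read_state(); d=vision.get_image("wrist"); T=np.eye(4); T[:3,:3]=Ro.from_quat(s["ee_rot"]).as_matrix(); T[:3,3]=s["position"]
    d["world_to_cam"]=np.linalg.inv(T@d["mount"]); np.savez(name+".npz",**d); cv2.imwrite(f"pics/{name}.png",d["image"][:,:,::-1]); return d
E
python3 - <<'E'
from h import *
d=wrist("w1"); print(proj(d,(458,158,110)),proj(d,(589,164,100)),proj(d,(458,158,0)))
E
```

```text
[319.39648811 228.74232279] [264.64179714  63.99939994] [319.44765681 200.34876032]
```

View pics/w1.png

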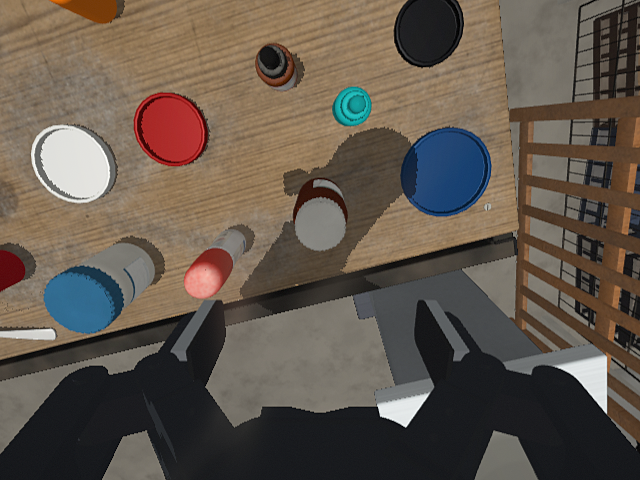

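The cap centre is at about (321,225) against a predicted (319,229), so the measurement agrees to about 2 mm. I'll go down and grip.

servo_tool(plan=[[0,0,-0.1,0,0,0,1],[0,0,-0.12,0,0,0,1],[0,0,-0.12,0,0,0,1],[0,0,-0.12,0,0,0,1],[0,0,-0.09,0,0,0,1],[0,0,-0.05,0,0,0,1],[0,0,0,0,0,0,1],[0,0,0,0,0,0,0],[0,0,0,0,0,0,0],[0,0,0,0,0,0,0],[0,0,0,0,0,0,0],[0,0,0,0,0,0,0],[0,0,0,0,0,0,0]])

```text
clock: 3.52
position: [459.0, 159.3, 52.7]
ee_rot: [0.991, -0.133, 0.001, -0.001]
contact_force: [-0.6, 0.3, 5.6]
gripper_width: 48.9
grasp_force: 61.8
```

servo_tool(plan=[[0,0,0.03,0,0,0,0],[0,0,0.07,0,0,0,0],[0,0,0.1,0,0,0,0],[0,0,0.1,0,0,0,0],[0,0,0.07,0,0,0,0],[0,0,0.03,0,0,0,0],[0.02,0.047,0,0,0,0,0],[0.045,0.102,0,0,0,0,0],[0.045,0.102,0,0,0,0,0],[0.045,0.102,0,0,0,0,0],[0.045,0.102,0,0,0,0,0],[0.045,0.102,0,0,0,0,0],[0.045,0.102,0,0,0,0,0],[0.045,0.102,0,0,0,0,0],[0.025,0.056,0,0,0,0,0],[0,0,0,0,0,0,0],[0,0,0,0,0,0,0]])

```text
clock: 5.65
position: [565.8, 403.7, 169.8]
ee_rot: [0.991, -0.133, -0.001, 0.001]
contact_force: [-0.6, -0.8, -1.6]
gripper_width: 48.9
grasp_force: 62.2
```

servo_tool(plan=[[0.005,0.003,-0.05,0,0,0,0],[0,0,-0.09,0,0,0,0],[0,0,-0.09,0,0,0,0],[0,0,-0.07,0,0,0,0],[0,0,-0.04,0,0,0,0],[0,0,-0.02,0,0,0,0],[0,0,-0.005,0,0,0,0],[0,0,-0.005,0,0,0,0],[0,0,-0.003,0,0,0,0],[0,0,0,0,0,0,0]])

```text
clock: 6.9
position: [568.0, 404.9, 59.8]
ee_rot: [0.991, -0.133, 0.0, -0.0]
contact_force: [-0.0, -0.2, -1.6]
gripper_width: 48.7
grasp_force: 62.2
```

servo_tool(plan=[[0,0,-0.003,0,0,0,0],[0,0,-0.003,0,0,0,0],[0,0,-0.003,0,0,0,0],[0,0,0,0,0,0,0]])

```text
clock: 7.4
position: [567.9, 404.8, 56.8]
ee_rot: [0.991, -0.133, 0.0, 0.0]
contact_force: [-0.8, -0.8, 0.7]
gripper_width: 48.9
grasp_force: 62.2
```

servo_tool(plan=[[0,0,-0.002,0,0,0,0],[0,0,0,0,0,0,0]])

```text
clock: 7.65
position: [568.0, 404.8, 56.8]
ee_rot: [0.991, -0.133, 0.0, -0.0]
contact_force: [-0.9, -0.5, 4.0]
gripper_width: 48.7
grasp_force: 62.5
```

servo_tool(plan=[[0,0,0,0,0,0,0.65],[0,0,0,0,0,0,0.75],[0,0,0,0,0,0,0.9],[0,0,0,0,0,0,1],[0,0,0.05,0,0,0,1],[0,0,0.12,0,0,0,1],[0,0,0.15,0,0,0,1],[0,0,0.15,0,0,0,1],[0,0,0.11,0,0,0,1],[0,-0.05,0,0,0,0.05,0.7],[0.01,-0.12,0,0,0,0.05,0.7],[0.01,-0.12,0,0,0,0.05,0.7],[0.01,-0.12,0,0,0,0.05,0.7],[0.01,-0.12,0,0,0,0.05,0.7],[0.01,-0.12,0,0,0,0.05,0.7],[0.01,-0.1,0,0,0,0.05,0.7],[0.01,-0.053,0,0,0,0,0.7],[0,0,0,0,0,0,0.7],[0,0,0,0,0,0,0.7]])

```text
clock: 10.02
position: [589.0, 164.7, 230.3]
ee_rot: [0.977, 0.214, 0.0, -0.0]
contact_force: [-0.0, 0.0, -0.5]
gripper_width: 59.8
grasp_force: 0.0
```

Run:
```python
from h import *
w=load("w1.npz"); print("from w1 bulb",cast(w,(268,54),100).round(1))
d=wrist("w2"); print(proj(d,(589,164,100)))
```

```text
from w1 bulb [[594.6 159.5 100. ]]
[319.2683     225.36967112]
```

View pics/w2.png

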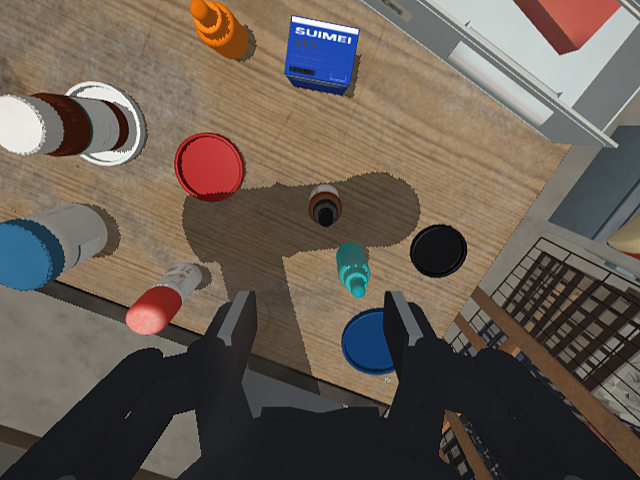

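The white bottle is standing in its coaster. The black bulb tip is at (324,215), about 10 px from the prediction, so I'll refine its position.

Run:
```python
from h import *
d=load("w2.npz"); print("bulb",cast(d,(324.5,215),101).round(1),"turq",cast(d,(359,288),101).round(1),"collar",cast(d,(324,211),77).round(1))
for n,s,z,w,lo,hi in [("blackco",(438,250),12,34,(0,0,0),(180,255,60))]:
    c=blob(d,s,w,lo,hi); print(n,cv2.minEnclosingCircle(cast(d,c,z)[:,:2].astype(np.float32)))
c=blob(d,(324,210),16,(0,0,0),(180,255,40)); print(c.mean(0), c.min(0),c.max(0))
```

```text
bulb [[599.4 163.9 101. ]] turq [[550.4 106.4 101. ]] collar [[597.1 163.   77. ]]
blackco ((594.1398315429688, 14.621786117553711), 33.8314323425293)
[325.19607843 216.19607843] [318 207] [333 225]
```

servo_tool(plan=[[0.017,-0.004,-0.05,0,0,0,0.7],[0,0,-0.12,0,0,0,0.7],[0,0,-0.12,0,0,0,0.7],[0,0,-0.12,0,0,0,0.7],[0,0,-0.1,0,0,0,0.7],[0,0,-0.07,0,0,0,0.7],[0,0,-0.04,0,0,0,0.7],[0,0,-0.02,0,0,0,0.7],[0,0,-0.012,0,0,0,0.7],[0,0,0,0,0,0,0.7]])

```text
clock: 11.32
position: [594.3, 162.9, 34.9]
ee_rot: [0.977, 0.214, 0.0, -0.0]
contact_force: [0.2, 0.3, 0.2]
gripper_width: 59.7
grasp_force: 0.0
```

servo_tool(plan=[[0,0,-0.006,0,0,0,0.7],[0,0,0,0,0,0,0.35],[0,0,0,0,0,0,0],[0,0,0,0,0,0,0],[0,0,0,0,0,0,0],[0,0,0,0,0,0,0],[0,0,0,0,0,0,0]])

```text
clock: 12.2
position: [594.3, 162.8, 33.3]
ee_rot: [0.977, 0.215, 0.0, -0.0]
contact_force: [-0.9, -0.1, 5.4]
gripper_width: 30.8
grasp_force: 59.5
```

servo_tool(plan=[[0,0,0.03,0,0,0,0],[0,0,0.07,0,0,0,0],[0,0,0.1,0,0,0,0],[0,0,0.1,0,0,0,0],[0,0,0.08,0,0,0,0],[0,0,0.037,0,0,0,0],[0,-0.047,0,0,0,0,0],[-0.001,-0.1,0,0,0,0,0],[-0.002,-0.1,0,0,0,0,0],[-0.002,-0.1,0,0,0,0,0],[-0.001,-0.1,0,0,0,0,0],[0,-0.047,0,0,0,0,0],[0,0,0,0,0,0,0],[0,0,0,0,0,0,0]])

```text
clock: 13.95
position: [592.2, 15.1, 157.5]
ee_rot: [0.977, 0.215, -0.0, -0.0]
contact_force: [0.3, 0.3, -0.4]
gripper_width: 30.7
grasp_force: 59.4
```

Run:
```python
from h import *
d=wrist("w3"); print(proj(d,(592.5,14.6,12)))
```

```text
[319.18035334 219.98392772]
```

View pics/w3.png

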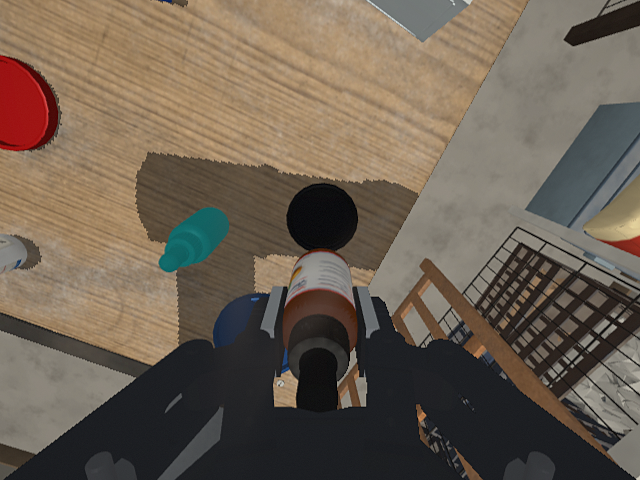

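The bottle is held upright and the black coaster is at (322,217), as predicted. I'll lower it.

servo_tool(plan=[[0,0,-0.05,0,0,0,0],[0,0,-0.1,0,0,0,0],[0,0,-0.1,0,0,0,0],[0,0,-0.07,0,0,0,0],[0,0,-0.04,0,0,0,0],[0,0,-0.02,0,0,0,0],[0,0,-0.01,0,0,0,0],[0,0,-0.004,0,0,0,0],[0,0,-0.003,0,0,0,0],[0,0,0,0,0,0,0]])

```text
clock: 15.25
position: [592.3, 14.5, 39.1]
ee_rot: [0.977, 0.214, 0.0, -0.0]
contact_force: [0.3, -0.6, -1.0]
gripper_width: 30.9
grasp_force: 59.4
```

servo_tool(plan=[[0,0,-0.003,0,0,0,0],[0,0,-0.003,0,0,0,0],[0,0,0,0,0,0,0]])

```text
clock: 15.62
position: [592.4, 14.5, 37.3]
ee_rot: [0.977, 0.215, 0.0, 0.0]
contact_force: [-0.3, 0.8, 2.6]
gripper_width: 30.3
grasp_force: 59.6
```

servo_tool(plan=[[0,0,0,0,0,0,0.42],[0,0,0,0,0,0,0.55],[0,0,0,0,0,0,0.65],[0,0,0.04,0,0,0,0.7],[0,0,0.1,0,0,0,0.7],[0,0,0.15,0,0,0,0.7],[0,0,0.15,0,0,0,0.7],[0,0,0.13,0,0,0,0.7],[0,0,0.075,0,0,0,1],[-0.053,0.088,0,0,0,-0.0727,1],[-0.053,0.088,0,0,0,-0.0727,1],[-0.053,0.088,0,0,0,-0.0727,1],[-0.053,0.088,0,0,0,-0.0727,1],[-0.053,0.088,0,0,0,-0.0727,1],[-0.053,0.088,0,0,0,-0.0727,1],[-0.053,0.088,0,0,0,-0.0727,1],[-0.053,0.088,0,0,0,-0.0727,1],[-0.053,0.088,0,0,0,-0.0727,1],[-0.046,0.086,0,0,0,0,1]])

```text
clock: 18.0
position: [434.7, 278.7, 231.5]
ee_rot: [0.905, -0.425, 0.0, -0.001]
contact_force: [0.2, -0.3, -0.1]
gripper_width: 85.0
grasp_force: 0.0
```

Run:
```python
from h import *
d=wrist("w4"); print(proj(d,(435,277.5,106)))
```

```text
[319.98293045 226.42584519]
```

View pics/w4.png

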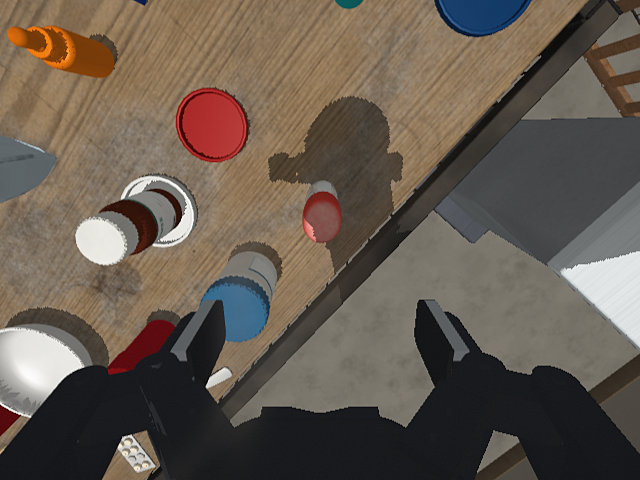

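Run:
```python
from h import *
d=load("w4.npz")
c=blob(d,(322,217),32,(75,70,60),(105,255,255)); e=cv2.fitEllipse(c); print(e, c.min(0),c.max(0))
for z in (80,95,106): X=cast(d,c,z); print(z,X[:,:2].mean(0).round(1),np.round(np.hstack(cv2.fitEllipse(X[:,:2].astype(np.float32))),1))
print(height(d,(322,222)).round(0))
c=blob(d,(212,125),42,(75,110,60),(105,255,255)); print("redco",cv2.minEnclosingCircle(cast(d,c,12)[:,:2].astype(np.float32)))
```

```text
((321.39312744140625, 217.02392578125), (39.866111755371094, 52.32949447631836), 1.0162123441696167) [302 191] [341 243]
80 [435.8 275.8] [434.4 276.3  36.6  49.7  38.9]
95 [438.3 272.7] [437.  273.2  34.7  47.1  38.9]
106 [440.2 270.4] [439.  270.9  33.3  45.3  38.9]
[436. 273. 108.]
redco ((572.7784423828125, 287.4510803222656), 37.74998092651367)
```

servo_tool(plan=[[0.004,-0.01,-0.05,0,0,0,1],[0,0,-0.12,0,0,0,1],[0,0,-0.13,0,0,0,1],[0,0,-0.13,0,0,0,1],[0,0,-0.11,0,0,0,1],[0,0,-0.05,0,0,0,1],[0,0,-0.028,0,0,0,1],[0,0,0,0,0,0,0.6],[0,0,0,0,0,0,0],[0,0,0,0,0,0,0],[0,0,0,0,0,0,0],[0,0,0,0,0,0,0],[0,0,0,0,0,0,0],[0,0,0,0,0,0,0]])

```text
clock: 19.8
position: [436.8, 275.2, 46.1]
ee_rot: [0.906, -0.424, 0.0, -0.001]
contact_force: [-1.1, -0.9, 5.6]
gripper_width: 33.1
grasp_force: 59.3
```

servo_tool(plan=[[0,0,0.03,0,0,0,0],[0,0,0.07,0,0,0,0],[0,0,0.1,0,0,0,0],[0,0,0.1,0,0,0,0],[0,0,0.08,0,0,0,0],[0,0,0.037,0,0,0,0],[0.041,0.003,0,0,0,0,0],[0.09,0.009,0,0,0,0,0],[0.09,0.01,0,0,0,0,0],[0.09,0.009,0,0,0,0,0],[0.09,0.009,0,0,0,0,0],[0.05,0.003,0,0,0,0,0],[0,0,0,0,0,0,0],[0,0,-0.05,0,0,0,0],[0,0,-0.1,0,0,0,0],[0,0,-0.1,0,0,0,0],[0,0,-0.07,0,0,0,0],[0,0,-0.04,0,0,0,0],[0,0,-0.02,0,0,0,0],[0,0,0,0,0,0,0]])

```text
clock: 22.3
position: [571.7, 287.9, 56.2]
ee_rot: [0.906, -0.424, 0.0, -0.0]
contact_force: [-0.0, 0.5, -1.2]
gripper_width: 33.4
grasp_force: 59.7
```

Contact is expected at about 50.

servo_tool(plan=[[0,0,-0.008,0,0,0,0],[0,0,-0.005,0,0,0,0],[0,0,-0.003,0,0,0,0],[0,0,-0.003,0,0,0,0],[0,0,0,0,0,0,0]])

```text
clock: 22.92
position: [571.8, 287.8, 50.4]
ee_rot: [0.906, -0.424, -0.0, 0.0]
contact_force: [-0.5, 1.0, -1.3]
gripper_width: 33.3
grasp_force: 59.7
```

servo_tool(plan=[[0,0,-0.003,0,0,0,0],[0,0,-0.002,0,0,0,0],[0,0,0,0,0,0,0]])

```text
clock: 23.3
position: [572.0, 287.8, 50.2]
ee_rot: [0.906, -0.424, 0.0, -0.0]
contact_force: [-2.7, -1.1, 5.0]
gripper_width: 33.3
grasp_force: 60.3
```

servo_tool(plan=[[0,0,0,0,0,0,0.45],[0,0,0,0,0,0,0.6],[0,0,0,0,0,0,0.75],[0,0,0,0,0,0,0.75],[0,0,0.05,0,0,0,0.75],[0,0,0.12,0,0,0,0.75],[0,0,0.15,0,0,0,1],[0,0,0.15,0,0,0,1],[0,0,0.13,0,0,0,1],[-0.04,0.036,0,0,0,0,1],[-0.09,0.08,0,0,0,0,1],[-0.09,0.08,0,0,0,0,1],[-0.09,0.08,0,0,0,0,1],[-0.09,0.08,0,0,0,0,1],[-0.041,0.03,0,0,0,0,1],[0,0,0,0,0,0,1],[0,0,0,0,0,0,1]])

```text
clock: 25.42
position: [439.9, 403.1, 228.9]
ee_rot: [0.905, -0.425, 0.0, 0.0]
contact_force: [1.1, -1.2, -0.3]
gripper_width: 85.1
grasp_force: 0.0
```

Run:
```python
from h import *
d=wrist("w5"); print(proj(d,(440,404,91)))
hsv=cv2.cvtColor(d["image"],cv2.COLOR_RGB2HSV); print(hsv[215,320],hsv[228,320])
c=blob(d,(320,225),60,(0,90,40),(40,255,255)); 
print(c.min(0),c.max(0),cast(d,c,91)[:,:2].min(0),cast(d,c,91)[:,:2].max(0),cv2.minEnclosingCircle(cast(d,c,91)[:,:2].astype(np.float32)),height(d,(320,225)))
```

```text
[318.40458286 224.40000416]
[102 162  74] [101 170 123]
[280 184] [355 258] [408.03349328 369.05261565] [474.77498785 436.65973842] ((441.3660888671875, 402.747314453125), 34.20246124267578) [438.86960443 403.1623383   92.59282516]
```

View pics/w5.png

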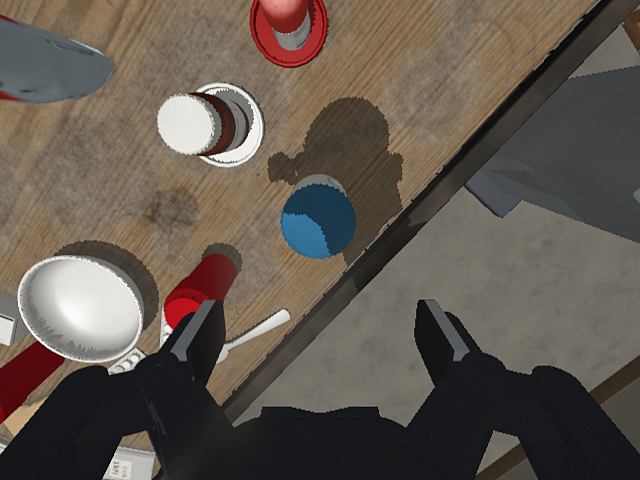

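The jar is centred under the gripper to within 1 mm, and both the white and red bottles are inside their coasters. I'll go down and grip the cap.

servo_tool(plan=[[0.002,0,-0.05,0,0,0,1],[0,0,-0.12,0,0,0,1],[0,0,-0.12,0,0,0,1],[0,0,-0.1,0,0,0,1],[0,0,-0.08,0,0,0,1],[0,0,-0.06,0,0,0,1],[0,0,-0.033,0,0,0,1],[0,0,-0.01,0,0,0,1],[0,0,0,0,0,0,1],[0,0,0,0,0,0,0],[0,0,0,0,0,0,0],[0,0,0,0,0,0,0],[0,0,0,0,0,0,0],[0,0,0,0,0,0,0]])

```text
clock: 27.22
position: [440.7, 404.4, 58.3]
ee_rot: [0.906, -0.424, 0.0, -0.001]
contact_force: [0.1, -0.0, 6.2]
gripper_width: 65.4
grasp_force: 67.1
```

servo_tool(plan=[[0,0,0.02,0,0,0,0],[0,0,0.06,0,0,0,0],[0,0,0.09,0,0,0,0],[0,0,0.09,0,0,0,0],[0,0,0.06,0,0,0,0],[0,0,0.03,0,0,0,0],[0.002,-0.045,0,0,0,0,0],[0.003,-0.105,0,0,0,0,0],[0.003,-0.105,0,0,0,0,0],[0.003,-0.105,0,0,0,0,0],[0.003,-0.105,0,0,0,0,0],[0.003,-0.105,0,0,0,0,0],[0.003,-0.105,0,0,0,0,0],[0.003,-0.105,0,0,0,0,0],[0.003,-0.105,0,0,0,0,0],[0.003,-0.105,0,0,0,0,0],[0.003,-0.105,0,0,0,0,0],[0.003,-0.105,0,0,0,0,0],[0.003,-0.083,0,0,0,0,0],[0,0,0,0,0,0,0]])

```text
clock: 29.72
position: [449.9, 16.8, 160.9]
ee_rot: [0.905, -0.426, -0.001, 0.001]
contact_force: [-0.5, -0.3, -1.0]
gripper_width: 65.5
grasp_force: 66.7
```

servo_tool(plan=[[0.006,0.006,-0.04,0,0,0,0],[0,0,-0.09,0,0,0,0],[0,0,-0.08,0,0,0,0],[0,0,-0.05,0,0,0,0],[0,0,-0.03,0,0,0,0],[0,0,-0.015,0,0,0,0],[0,0,-0.007,0,0,0,0],[0,0,-0.004,0,0,0,0],[0,0,0,0,0,0,0]])

```text
clock: 30.85
position: [453.5, 20.6, 67.5]
ee_rot: [0.906, -0.424, 0.0, -0.0]
contact_force: [0.1, 0.8, -0.8]
gripper_width: 65.5
grasp_force: 66.7
```

servo_tool(plan=[[-0.003,-0.003,-0.006,0,0,0,0],[0,0,-0.005,0,0,0,0],[0,0,-0.003,0,0,0,0],[0,0,-0.003,0,0,0,0],[0,0,0,0,0,0,0]])

```text
clock: 31.48
position: [452.5, 19.6, 62.3]
ee_rot: [0.906, -0.424, 0.0, 0.0]
contact_force: [-1.1, -0.4, 1.6]
gripper_width: 65.3
grasp_force: 67.0
```

servo_tool(plan=[[0,0,-0.002,0,0,0,0],[0,0,0,0,0,0,0.85],[0,0,0,0,0,0,1],[0,0,0,0,0,0,1],[0,0,0,0,0,0,1],[0,0,0.03,0,0,0,1],[0,0,0.07,0,0,0,1],[0,0,0.12,0,0,0,1],[0,0,0.15,0,0,0,1],[0,0,0.15,0,0,0,1],[0,0,0.1,0,0,0,1],[-0.1,0,0,0,0,0,1],[-0.1,0,0,0,0,0,1],[0,0,0,0,0,0,1],[0,0,0,0,0,0,1]])

```text
clock: 33.35
position: [392.9, 19.8, 248.2]
ee_rot: [0.906, -0.424, 0.001, -0.001]
contact_force: [0.2, 0.7, 0.3]
gripper_width: 85.2
grasp_force: 0.0
```

Run:
```python
from bench import vision
import cv2,numpy as np
o=[]
for n in ["scene","top"]:
    d=vision.get_image(n); np.savez(f"{n}1.npz",**d); im=d["image"][...,::-1]
    o.append(cv2.resize(im[190:390,190:460] if n=="scene" else im[150:330,190:500],(400,296)))
cv2.imwrite("pics/end.png",cv2.resize(np.hstack(o),None,fx=1,fy=1))
cv2.imwrite("pics/end_scene.png",cv2.resize(vision.get_image("scene")["image"][150:400,170:470,::-1],(720,600),interpolation=cv2.INTER_CUBIC))
```

```text
(no output)
```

View pics/end.png

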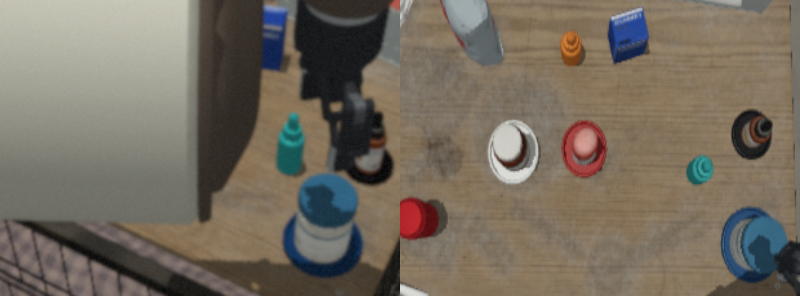

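View pics/end_scene.png

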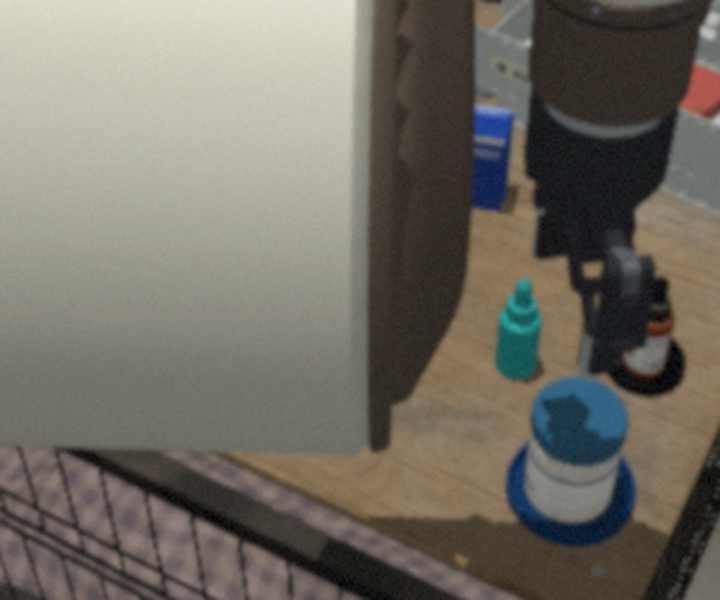

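All four stand upright in their own coasters. I'll check centring, heights and the untouched items numerically before handing in.

Run:
```python
from h import *
t=load("top1.npz"); a=load("top0.npz")
for n,p,z,s,w,lo,hi in [("white",(568,405),114,None,18,(0,0,150),(180,60,255)),("red",(572.2,288.5),110,None,14,(75,60,150),(105,165,255)),("jar",(452,19.3),95,None,24,(0,90,60),(40,255,160)),("black",(592,14.6),106,None,9,(0,0,0),(180,255,45))]:
    u=proj(t,(*p,z)).round().astype(int); c=blob(t,tuple(u),w,lo,hi); print(n,p,u,"h",height(t,u).round(0), None if c is None else (cv2.minEnclosingCircle(cast(t,c,z)[:,:2].astype(np.float32))))
for n,u,v,w in [("shaker",201,283,22),("carton",367,170,22),("turq",423,253,14)]:
    print(n,np.abs(t["image"][v-w:v+w,u-w:u+w].astype(int)-a["image"][v-w:v+w,u-w:u+w]).mean().round(1))
```

```text
white (568, 405) [271 236] h [568. 406. 110.] ((561.594970703125, 399.73004150390625), 36.04017639160156)
red (572.2, 288.5) [333 234] h [572. 288. 108.] ((561.6429443359375, 289.981689453125), 27.684186935424805)
jar (452, 19.3) [474 298] h [453.  18.  93.] ((451.84869384765625, 35.666500091552734), 46.39535903930664)
black (592, 14.6) [476 225] h [592.  13. 104.] ((589.6619262695312, 19.623008728027344), 8.729013442993164)
shaker 2.2
carton 2.2
turq 2.1
```

Run:
```python
from h import *
t=load("top1.npz"); R=t["world_to_cam"][:3,:3]
v,u=np.mgrid[:480,:640]; q=np.stack([u,v,np.ones_like(u)],-1)@np.linalg.inv(t["K"]).T*t["z_map"][...,None]; X=(q-t["world_to_cam"][:3,3])@R
for n,p,h,lo in [("white",(567.5,404.7),114,102),("red",(572.2,288.5),110,96),("jar",(452,19.3),95,86),("black",(592,14.6),106,72)]:
    m=(np.hypot(X[...,0]-p[0],X[...,1]-p[1])<45)&(X[...,2]>lo)&(X[...,2]<h+8); P=X[m]; c=P[:,:2]; mid=(c.min(0)+c.max(0))/2
    print(n,p,"n",len(P),"mean",c.mean(0).round(1),"mid",mid.round(1),"size",np.ptp(c,axis=0).round(0),"top",np.percentile(P[:,2],[50,95]).round(1))
```

```text
white (567.5, 404.7) n 402 mean [567.7 402.1] mid [567.8 402.5] size [42. 42.] top [112.8 115.3]
red (572.2, 288.5) n 284 mean [569.2 287.9] mid [569.9 287.1] size [35. 37.] top [106.2 109.2]
jar (452, 19.3) n 893 mean [453.9  23.3] mid [452.6  20.6] size [65. 66.] top [93.5 96.4]
black (592, 14.6) n 122 mean [591.4  16.2] mid [592.9  13.6] size [22. 22.] top [ 80.7 103. ]
```

Every offset is 3 mm or less against a 12 mm margin, and the heights match standing on the coaster floors.

```bash
python3 -c "
from bench import arm
print(arm.job_done())"
```

```text
the job is handed in; nothing more can be done
None
```

The white-, black- and red-topped bottles and the blue-cap jar are each standing upright on the coaster of their own colour, within about 3 mm of centre, with the red shaker and blue carton unmoved, and the job was handed in at about 34 s.

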